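# Knock a ball bearing up out of its housing on the knock-out stand

## Robot

A 6-joint arm with a two-finger parallel gripper is mounted at the origin on a cart in front of the work surface, level with it; the furniture and walls round the work are solid. World frame = base frame: x ahead of the robot, y to its left, z up, the work surface at z = 0. Lengths are in m, angles in rad, forces in N, time in s.
With the tool pointing down it reaches from about 0.35 to 0.975 m from the base axis. Payload 4.9 kg.
Tool frame: the origin (TCP) lies at the very end of the fingers, on their centre line; the grasp point (between the pads) lies 19 mm behind it; z points along the fingers, x is the direction in which the jaws open and shut, and the axes are right-handed (so a half turn about z gives the same grasp; the last joint's range is limited). The gripper opens to 85 mm and grips with 20 to 120 N. Pads are 22 mm wide; open, the fingers measure 114 mm over their backs; the gripper's body (76 mm by 85 mm) begins 54 mm behind the grasp point. The pads swing forward as they close: fully open they stand 13 mm farther back than shut.
Start: joints at [-1.295, 0.053, 1.613, -0, 1.476, -0.119], TCP at [0.24, -0.577, 0.231] pointing down, gripper open.
Joint ranges: [-3.01, 3.01], [-1.01, 2.22], [0.06, 2.58], [-1.02, 4.17], [0.09, 2.62], [-3.14, 3.14]. Speed limits (rad/s): [2.57, 2.57, 3.14, 3.14, 3.14, 3.14].

## Interface

Orientations are given as a unit quaternion [w, x, y, z].
In Python, from plant import manip, imaging gives the robot as it stands.
- The arm moves only by the shell command python3 -m pendant 'ROWS'. ROWS is JSON, a list that holds one entry, the list of rows, each a list of 7 numbers: the turn, a rotation vector about the world's x, y, z in units of pi rad (1.0 is pi rad), then the shift along the world's x, y, z in units of 250 mm (1.0 is 250 mm), then the opening, from 0 (shut) to 1 (fully open). In form: [[[ax, ay, az, tx, ty, tz, claw], ...]]. A call has 1 to 20 rows; each row shifts and turns the commanded pose from where the row before left it; what a row does not reach is not made up. A row lasts 1/8 s, in which the tool goes at most 62.5 mm and 10.7 degrees, less where a joint would pass 70% of its speed; a pose out of reach is approached as far as the arm can. A call with a number of a shift or a turn outside -1 to 1 is refused whole. A call with a gripper value outside its range is refused whole. The fingers move at their own pace and stop on an object; the grip force is fixed at half the most. Time passes only in rows, so rows that do not move let the fingers close. It gives the time, the measured TCP pose, the force and the opening at its end, in the units of the state.
- manip.state(): the state, without advancing time (a new reading comes with each control period).
- imaging.grab_frame(name): name is "scene" or "side" or "wrist"; returns a dict with "frame" (384x512x3 uint8, blue, green, red), "mtx" (3x3 intrinsics, pixels), "k1" (the pictures are not rectified: a ray, as slopes to the right and down, at radius r is drawn at 1 + k1 r^2 times it, then the intrinsics apply), "world_to_cam" (4x4, takes a point from world to camera coordinates). Camera axes: x right, y down, z forward; pixel columns grow to the right and rows downward; lengths in m; the calibration is good to about 2 mm. A picture is of the moment at which its call begins. There is no depth.
- manip.job_done(): hands the job in, once; it reports no verdict.
The state is a dict: "time": time; "joint_pos": joint angles; "joint_vel": joint speeds; "joint_efforts": joint torques, N m; "tool_pos": TCP position; "tool_rot": TCP orientation; "contact_force": force on the tool from outside, world axes, zero at the start; "ft_torque": the same for the moment, N m; "gripper_width": opening from 0.0 (shut) to 1.0 (fully open).
Only numpy, scipy, OpenCV 4.12 (cv2) and the standard library are available. Lean on these libraries where they do the work, as an engineer would, in place of code of your own. Each camera call takes 0.05 s, during which the arm holds its last target. There are 200 camera calls.

## Task

The ball bearing sits tight and below the rim in its flanged housing: set the housing over the upright post of the knock-out stand, so that the post goes up through the hole underneath, and press it gently down until the flange rests fully home on the stand's seat and the bearing has been poked up out of its recess. Never force it: if it will not go on, feel for the hole. Then lift the bearing off, lay it down flat in the round dish without dropping it, leave the housing seated on the stand, and leave everything else where it is.

Things in the scene. Friction and masses are not known exactly. Their poses are not given: they have to be found in the camera images.
- housing: Flanged bearing housing, bare aluminium, round: flange 68 dia x 7 high, boss 46 dia, 30 high in all, 0.22 kg. Origin: centre of its underside; z up its axis. From above: recess 31 dia, 12 deep (floor 18 above the underside). From below: access hole 15.2 dia through to the recess. Lies flange down. Grip the boss.
- bearing: Ball bearing 30 dia, bore 10, 9 high, steel with black seals, 0.05 kg. Origin: centre of its underside; z along its axis. At first on the recess floor, top 3 below the rim, held by three spring clips: about 6 to 14 N to push it up. They let go once it is 9 above the floor; then it is loose, and with the housing seated it stands on the post, top 7 above the rim.
- stand: Knock-out stand, turned steel, screwed to the board. Origin: centre of its underside, z up. Foot 72 dia x 8; on it a tubular seat 39 dia, bore 24, top at height 22. In the bore stands the post (a drift pin), upright, 14 dia, tip at height 50, bevel 0.6. It has play and stands 2 to 4 off the stand's axis, to any side, as last left (14 N to shift sideways): its place is not measured.
- dish: Low round steel parts dish, 110 dia over the rim, 22 high; flat inside floor 90 dia at height 5. Origin: centre of its underside, z up. Loose, 0.45 kg.
- bush: Bystander: plain steel bush 27 dia, 30 high, standing. Origin: centre of its underside.
- hex_nut: Bystander: steel hexagon nut 24 x 27 x 12. Origin: centre of its underside.
- driver: Bystander: screwdriver with a blue handle, 170 long, lying. Origin: centre of its underside.
- blade: Bystander: hair-clipper blade 32 x 44 x 8, lying. Origin: centre of its underside.
- stick: Bystander: grey square dressing stick 22 x 130 x 22, lying near the robot, in front of the grey bench grinder (fixed, 260 high, from x = 0.40 m to 0.67 m and from y = -0.34 m to +0.08 m; pass round or over it). Origin: centre of its underside.
- clipper: Bystander: grey hair clipper 46 x 174 x 38, lying. Origin: centre of its underside.
- tub: Bystander: open white plastic tub 188 x 262 x 88. Origin: centre of its underside.

How it is judged:
By the outcome, as a careful person would: the job done as asked, in the order asked, and still so for the second after the job is handed in, with the robot touching nothing.
It also fails if it takes over 72 s, if anything falls off the work surface, if the arm or the gripper's body presses on something with over 40 N, if the wrist force passes 120 N, or if a joint passes its speed limit or range.

## Working session

There is one attempt and no reset: what is moved stays moved. The work goes in short steps, Python scripts to look and compute and a shell command to move; the robot and the scene stay as the last step left them, time stands still between calls to the robot, and variables do not carry over. Pictures are saved under pics/ and viewed, about 8 in all and at most 12, crops included, and the job is handed in when it is done.

```bash
mkdir -p pics; cat > h.py <<'E'
import numpy as np, cv2
from plant import manip, imaging
def grab(n,fn=None):
    d=imaging.grab_frame(n)
    if fn: cv2.imwrite('pics/'+fn,d['frame'])
    np.savez(''+n+'.npz',**{k:np.array(v) for k,v in d.items()})
    return d
def load(n): return dict(np.load(''+n+'.npz'))
def ray(d,u,v):
    K=np.array(d['mtx']);x=(u-K[0,2])/K[0,0];y=(v-K[1,2])/K[1,1]
    rd=np.hypot(x,y);r=rd
    for _ in range(30): r=rd/(1+d['k1']*r*r)
    s=r/rd if rd>0 else 1
    T=np.array(d['world_to_cam']);R=T[:3,:3]
    return -R.T@T[:3,3], R.T@np.array([x*s,y*s,1])
def at(d,u,v,z):
    o,r=ray(d,u,v); return o+r*(z-o[2])/r[2]
def px(d,p):
    T=np.array(d['world_to_cam']);c=T[:3,:3]@np.array(p)+T[:3,3];x,y=c[:2]/c[2];f=1+d['k1']*(x*x+y*y);K=np.array(d['mtx'])
    return K[0,0]*x*f+K[0,2],K[1,1]*y*f+K[1,2]
E
python3 - <<'E'
from h import *
a=grab('scene');b=grab('side')
cv2.imwrite('pics/a.png',cv2.resize(a['frame'],(800,600)))
cv2.imwrite('pics/b.png',cv2.resize(b['frame'],(800,600)))
s=manip.state();print(s['tool_pos'],s['tool_rot'],s['time'],s['contact_force'])
for d in(a,b):
  o,r=ray(d,256,192);print(o,r)
E
```

```text
[ 0.24024838 -0.57637919  0.23016811] [-6.13686879e-04  8.32055394e-01 -5.54691745e-01 -7.15336533e-04] 0.1 [-0.17416201  0.44146445  0.88340039]
[ 0.33982152 -0.8118144   1.25051211] [ 0.10791074  0.55478528 -0.82523869]
[-0.05275461  0.33097683  0.93357793] [ 0.50766704 -0.28227151 -0.81412905]
```

View pics/a.png

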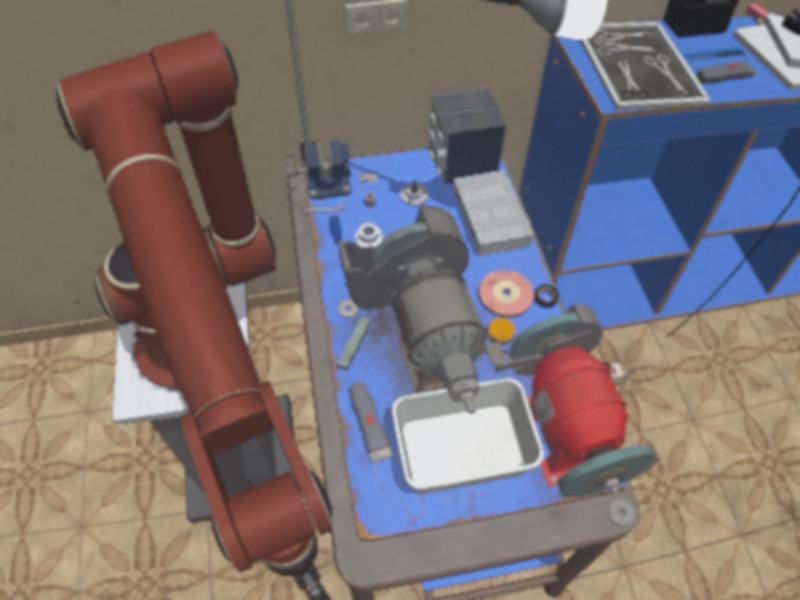

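View pics/b.png

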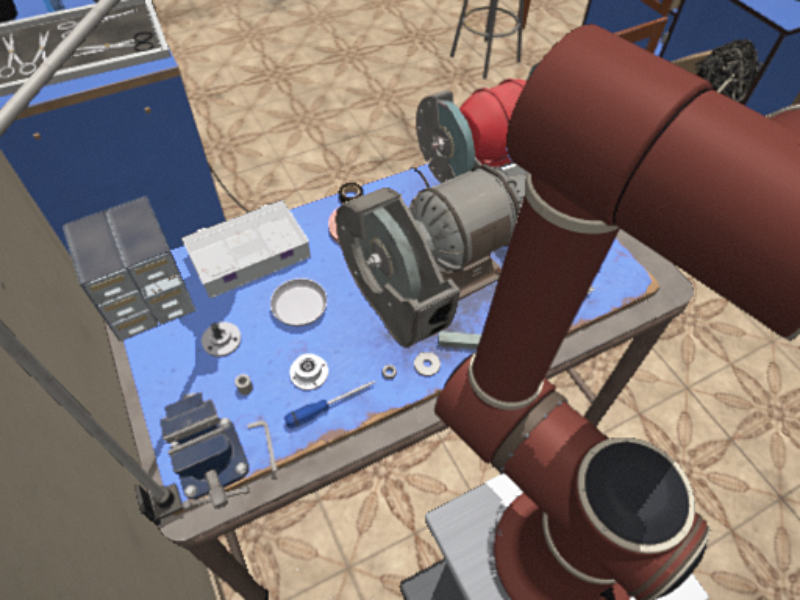

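Side picture (800x600): stand at (222,338), housing (309,372), dish (299,302), bush (243,383). The scene view shows the same layout; the arm is at the near end, with the grinder in between.

```bash
python3 - <<'E'
from h import *
b=load('side');a=load('scene');k=.64
for n,u,v,z in [('stand foot',222,339,.008),('tip',216,325,.05),('housing rim',309,366,.03),('flange',308,376,.007),('dish rim',299,301,.022),('bush',243,379,.03),('drv',340,400,.02),('grinderlow',425,340,0),('tray',247,250,.05)]: print(n,at(b,u*k,v*k,z).round(3))
for n,u,v,z in [('stand foot',414,197,.008),('housing rim',369,232,.03)]: print(n,at(a,u*k,v*k,z).round(3))
from scipy.spatial.transform import Rotation as R
w,x,y,z=manip.state()['tool_rot'];print(R.from_quat([x,y,z,w]).as_matrix().round(3))
E
```

```text
stand foot [0.591 0.347 0.008]
tip [0.595 0.347 0.05 ]
housing rim [0.455 0.226 0.03 ]
flange [0.449 0.233 0.007]
dish rim [0.599 0.189 0.022]
bush [0.481 0.338 0.03 ]
drv [0.375 0.202 0.02 ]
grinderlow [0.427 0.007 0.   ]
tray [0.74  0.241 0.05 ]
stand foot [0.597 0.333 0.008]
housing rim [0.462 0.218 0.03 ]
[[ 0.385 -0.923 -0.001]
 [-0.923 -0.385  0.002]
 [-0.002 -0.    -1.   ]]
```

```bash
python3 -m pendant '[[[0,0,0,0,0,0.23,1],[0,0,0,0,0,0.23,1],[0,0,0,0,0,0.23,1],[0,0,0,0.173,0.118,0,1],[0,0,0,0.173,0.118,0,1],[0,0,0,0.173,0.118,0,1],[0,0,0,0.173,0.118,0,1],[0,0,0,0.173,0.118,0,1],[0,0,0,0.173,0.118,0,1],[0,0,0,0.048,0.24,0,1],[0,0,0,0.048,0.24,0,1],[0,0,0,0.048,0.24,0,1],[0,0,0,0.048,0.24,0,1],[0,0,0,0.048,0.24,0,1],[0,0,0,-0.069,0.217,0,1],[0,0,0,-0.069,0.217,0,1],[0,0,0,-0.069,0.217,0,1],[0,0,0,-0.069,0.217,0,1],[0,0,0,-0.069,0.217,0,1],[0,0,0,-0.069,0.217,0,1]]]'
```

```text
time: 2.6
tool_pos: [0.4554, 0.2272, 0.4033]
tool_rot: [0.0, 0.832, -0.555, -0.0]
contact_force: [0.4, 0.8, 0.3]
gripper_width: 0.999
```

```bash
python3 -m pendant '[[[0,0,0,0,0,-0.2,1],[0,0,0,0,0,-0.2,1],[0,0,0,0,0,-0.2,1],[0,0,0,0,0,0,1],[0,0,0,0,0,0,1]]]'; python3 - <<'E'
from h import *
d=grab('wrist');cv2.imwrite('pics/w1.png',cv2.resize(d['frame'],(800,600),interpolation=cv2.INTER_CUBIC))
print(ray(d,256,192),px(d,[.455,.227,.03]))
E
```

```text
time: 3.22
tool_pos: [0.4572, 0.2258, 0.2558]
tool_rot: [-0.001, 0.832, -0.555, 0.001]
contact_force: [-0.7, 0.2, 0.7]
gripper_width: 1.003
(array([0.5308767 , 0.2581806 , 0.39912905]), array([-0.30722175, -0.11973397, -0.94425703])) (np.float64(258.2041290899136), np.float64(152.51600947489231))
```

View pics/w1.png

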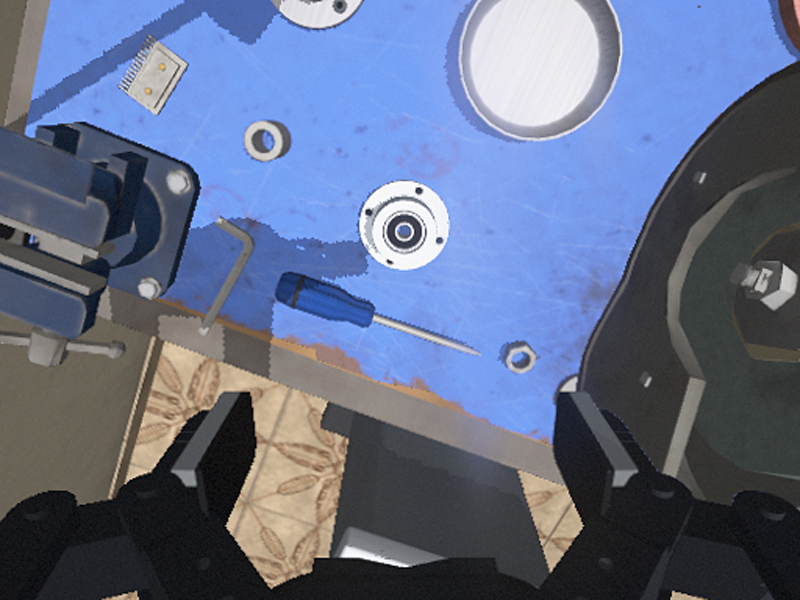

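Wrist view: housing flange centre at (404,225), bearing centre (404,231); the driver and nut are clear of the finger paths, bush at (267,140), stand and dish are cut at the top.

```bash
python3 - <<'E'
from h import *
d=load('wrist');k=.64;f=lambda u,v,z:at(d,u*k,v*k,z).round(4)
print(f(404,225.5,.007),f(404,231,.027))
for u,v in[(358,226),(450,226),(404,181),(404,270)]:print(f(u,v,.007))
print('dish',f(459,57,.022),f(622,57,.022),f(537,140,.022))
# blob refine: bearing outline/ring
g=cv2.cvtColor(d['frame'],cv2.COLOR_BGR2HSV);m=((g[...,1]<70)&(g[...,2]>130)).astype('uint8')[105:185,215:300]
n,l,s,c=cv2.connectedComponentsWithStats(m);i=1+np.argmax(s[1:,4]);cs,_=cv2.findContours((l==i).astype('uint8'),0,1)
h=cv2.convexHull(max(cs,key=len));e=cv2.fitEllipse(h);print(e,at(d,e[0][0]+215,e[0][1]+105,.007))
E
```

```text
[0.4595 0.2285 0.007 ] [0.4595 0.2284 0.027 ]
[0.4458 0.2604 0.007 ]
[0.4726 0.1962 0.007 ]
[0.4902 0.2412 0.007 ]
[0.4273 0.215  0.007 ]
dish [0.581  0.2395 0.022 ] [0.6238 0.1392 0.022 ] [0.5534 0.1675 0.022 ]
((43.32247543334961, 38.560760498046875), (57.23866653442383, 57.429908752441406), 109.70626068115234) [0.46027831 0.22906998 0.007     ]
```

```bash
python3 -m pendant '[[[0,0,0,0.009,0.012,-0.2,1],[0,0,0,0,0,-0.2,1],[0,0,0,0,0,-0.2,1],[0,0,0,0,0,-0.2,1],[0,0,0,0,0,0,1],[0,0,0,0,0,0,1]]]'; python3 - <<'E'
from h import *
for _ in range(3):
  d=grab('wrist','w2.png'); print(manip.state()['tool_pos'],manip.state()['contact_force'])
E
```

```text
time: 4.03
tool_pos: [0.4613, 0.2294, 0.0574]
tool_rot: [-0.002, 0.832, -0.555, 0.002]
contact_force: [-0.8, 0.2, 0.6]
gripper_width: 0.995
[0.46163425 0.22957396 0.0578331 ] [-0.73102184  0.39339707  0.33123638]
[0.46156311 0.2295384  0.05777536] [ 0.02081249 -0.03958044 -0.11696085]
[0.46118548 0.22944399 0.05735485] [-0.29655414  0.04443699  0.40729788]
```

```bash
python3 -m pendant '[[[0,0,0,-0.007,-0.003,-0.1,1],[0,0,0,0,0,-0.09,1],[0,0,0,0,0,0,0.8],[0,0,0,0,0,0,0.65],[0,0,0,0,0,0,0.4],[0,0,0,0,0,0,0.3],[0,0,0,0,0,0,0.3]]]'; python3 - <<'E'
from h import *
d=grab('wrist');cv2.imwrite('pics/w3.png',cv2.resize(d['frame'],(800,600),interpolation=cv2.INTER_CUBIC)); print(manip.state()['tool_pos'],manip.state()['contact_force'],manip.state()['gripper_width'])
E
```

```text
time: 5.05
tool_pos: [0.4589, 0.2283, 0.0087]
tool_rot: [-0.001, 0.832, -0.555, 0.001]
contact_force: [-0.7, -0.7, 5.1]
gripper_width: 0.515
[0.45885722 0.22830087 0.00871887] [-0.29684405 -1.15778379  6.05410209] 0.5160557910710161
```

View pics/w3.png

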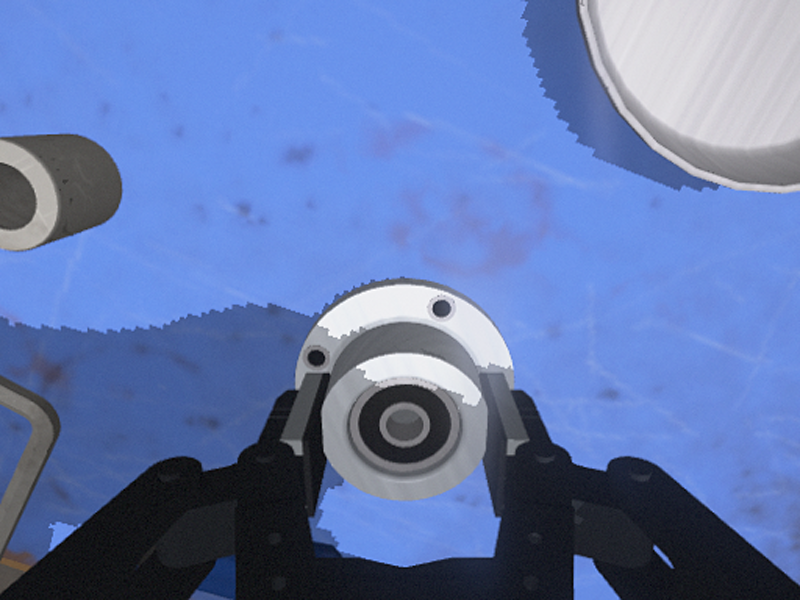

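Housing gripped (boss centred between pads, bearing centre at (404,424)). Lift and approach the stand.

```bash
python3 -m pendant '[[[0,0,0,0,0,0.05,0.3],[0,0,0,0,0,0.15,0.3],[0,0,0,0,0,0.15,0.3],[0,0,0,0.08,0.09,0,0.3],[0,0,0,0.08,0.09,0,0.3],[0,0,0,0.08,0.09,0,0.3],[0,0,0,0.08,0.09,0,0.3],[0,0,0,0,0,0,0.3],[0,0,0,0,0,0,0.3]]]'; python3 - <<'E'
from h import *
d=grab('wrist');cv2.imwrite('pics/w4.png',cv2.resize(d['frame'],(800,600),interpolation=cv2.INTER_CUBIC)); print(manip.state()['tool_pos'],manip.state()['contact_force'],manip.state()['gripper_width'])
print(ray(d,256,192))
E
```

```text
time: 6.22
tool_pos: [0.5361, 0.3174, 0.0934]
tool_rot: [0.001, 0.832, -0.555, -0.0]
contact_force: [1.1, -0.4, -2.6]
gripper_width: 0.518
[0.53598872 0.31726946 0.093462  ] [ 0.2948781  -0.38944424 -3.6879805 ] 0.517802090062307
(array([0.61027759, 0.35005776, 0.23636663]), array([-0.31075067, -0.12117773, -0.94291715]))
```

View pics/w4.png

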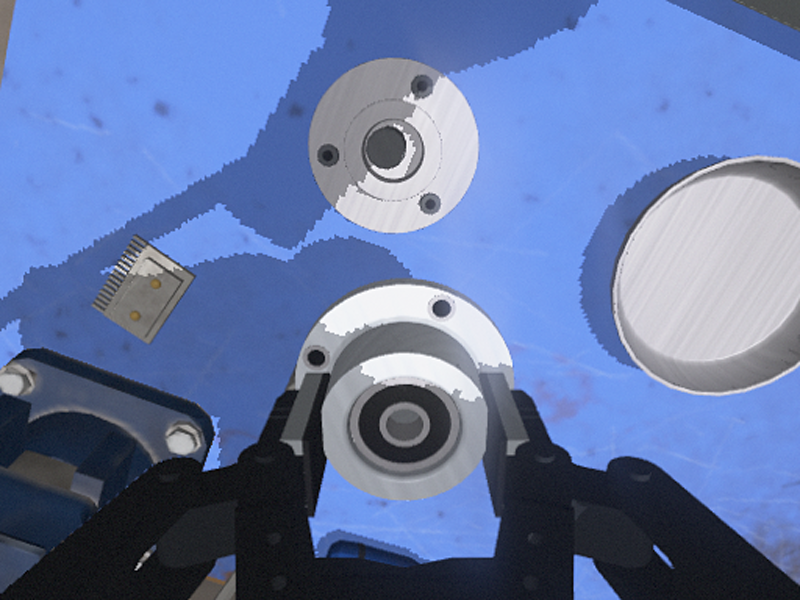

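Post visible: tip at about (386,147), stand foot centre (394,146); housing held level; dish at (715,275). Enlarging the post and the bearing.

```bash
python3 - <<'E'
from h import *
d=load('wrist');f=d['frame'].copy()
A=cv2.resize(f[60:130,215:285],(560,560)[:2],interpolation=cv2.INTER_CUBIC)[:, :400]
B=cv2.resize(f[245:295,233:283],(400,400),interpolation=cv2.INTER_CUBIC)
# A: 8x crop origin (215,60); B: 8x origin (233,245)
c=np.zeros((560,800,3),'uint8');c[:,:400]=np.clip(A.astype(int)*1.6,0,255);c[:400,400:]=B
cv2.imwrite('pics/c1.png',c)
E
```

```text
(no output)
```

View pics/c1.png

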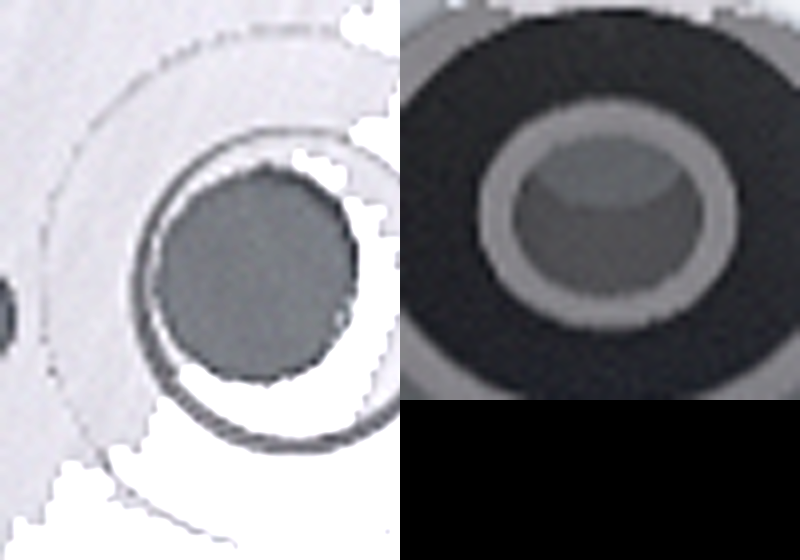

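```bash
python3 - <<'E'
from h import *
d=load('wrist')
p=at(d,246.75,93.7,.05);b=at(d,258.7,271.2,.1118);print(p,b,p-b,(p-b)/.25)
print('tip dia',np.linalg.norm(at(d,246.75-12.5,93.7,.05)-at(d,246.75+12.5,93.7,.05)),np.linalg.norm(at(d,246.75,93.7-13.7,.05)-at(d,246.75,93.7+13.7,.05)))
print('stand',at(d,394*.64,146*.64,.008)); print('ring dia',np.linalg.norm(at(d,258.7-16.4,271.2,.1118)-at(d,258.7+16.4,271.2,.1118)))
for u,v in [(612,275),(715,155),(715,395)]:print(at(d,u*.64,v*.64,.022))
E
```

```text
[0.59864845 0.35209819 0.05      ] [0.53643954 0.31922832 0.1118    ] [ 0.06220891  0.03286987 -0.0618    ] [ 0.24883565  0.13147949 -0.2472    ]
tip dia 0.013423123391159725 0.014282355815213947
stand [0.59754864 0.34933514 0.008     ]
ring dia 0.014043024803200303
[0.58506481 0.24298829 0.022     ]
[0.64539677 0.22928135 0.022     ]
[0.55272702 0.16827618 0.022     ]
```

```bash
python3 -m pendant '[[[0,0,0,0.083,0.0438,0,0.3],[0,0,0,0.083,0.0438,0,0.3],[0,0,0,0.083,0.0439,0,0.3],[0,0,0,0,0,-0.06,0.3],[0,0,0,0,0,-0.05,0.3],[0,0,0,0,0,0,0.3],[0,0,0,0,0,0,0.3]]]'; python3 - <<'E'
from h import *
d=grab('wrist','w5.png');s=manip.state();print(s['tool_pos'],s['contact_force'],np.array(s['tool_pos'])-[.536,.3173,.0935])
E
```

```text
time: 7.15
tool_pos: [0.5985, 0.3504, 0.066]
tool_rot: [0.0, 0.832, -0.555, -0.0]
contact_force: [0.2, -1.0, -2.9]
gripper_width: 0.515
[0.59897066 0.35066755 0.06666747] [-0.78240795  0.83230407 -3.01607207] [ 0.06297066  0.03336755 -0.02683253]
```

```bash
python3 -m pendant '[[[0,0,0,0,0,-0.02,0.3],[0,0,0,0,0,-0.01,0.3],[0,0,0,0,0,-0.006,0.3],[0,0,0,0,0,0,0.3]]]';python3 -m pendant '[[[0,0,0,0,0,-0.006,0.3],[0,0,0,0,0,0,0.3]]]'
```

```text
time: 7.7
tool_pos: [0.5989, 0.3506, 0.057]
tool_rot: [0.0, 0.832, -0.555, -0.0]
contact_force: [0.5, 0.0, -2.8]
gripper_width: 0.516
time: 7.95
tool_pos: [0.5989, 0.3507, 0.0557]
tool_rot: [0.0, 0.832, -0.555, -0.0]
contact_force: [-0.9, 0.3, -2.5]
gripper_width: 0.514
```

```bash
python3 -m pendant '[[[0,0,0,0,0,-0.008,0.3],[0,0,0,0,0,0,0.3]]]';python3 -m pendant '[[[0,0,0,0,0,-0.008,0.3],[0,0,0,0,0,0,0.3]]]';python3 -m pendant '[[[0,0,0,0,0,-0.008,0.3],[0,0,0,0,0,0,0.3]]]'
```

```text
time: 8.2
tool_pos: [0.599, 0.3506, 0.0536]
tool_rot: [0.0, 0.832, -0.555, -0.0]
contact_force: [-1.5, -0.5, -2.7]
gripper_width: 0.512
time: 8.45
tool_pos: [0.599, 0.3506, 0.0515]
tool_rot: [0.0, 0.832, -0.555, -0.0]
contact_force: [-3.1, -1.8, -2.7]
gripper_width: 0.517
time: 8.7
tool_pos: [0.599, 0.3507, 0.0495]
tool_rot: [0.0, 0.832, -0.555, -0.0]
contact_force: [-3.3, -1.5, -2.1]
gripper_width: 0.513
```

The post is in the hole (9 mm below the tip with no axial load). Continuing down with a small lateral relief.

```bash
python3 -m pendant '[[[0,0,0,-0.002,-0.001,-0.012,0.3],[0,0,0,0,0,-0.012,0.3],[0,0,0,0,0,-0.008,0.3],[0,0,0,0,0,0,0.3]]]';python3 -m pendant '[[[0,0,0,0,0,-0.008,0.3],[0,0,0,0,0,-0.008,0.3],[0,0,0,0,0,0,0.3]]]';python3 -m pendant '[[[0,0,0,0,0,-0.008,0.3],[0,0,0,0,0,0,0.3]]]'
```

```text
time: 9.2
tool_pos: [0.5988, 0.3505, 0.0414]
tool_rot: [-0.0, 0.832, -0.555, 0.0]
contact_force: [-0.2, -0.5, -3.3]
gripper_width: 0.515
time: 9.57
tool_pos: [0.5991, 0.3507, 0.0399]
tool_rot: [-0.0, 0.832, -0.555, 0.0]
contact_force: [-4.8, -2.8, 6.7]
gripper_width: 0.518
time: 9.82
tool_pos: [0.5991, 0.3507, 0.0386]
tool_rot: [-0.0, 0.832, -0.555, 0.0]
contact_force: [-6.6, -3.0, 9.3]
gripper_width: 0.516
```

```bash
python3 -m pendant '[[[0,0,0,-0.002,-0.001,-0.008,0.3],[0,0,0,0,0,-0.004,0.3],[0,0,0,0,0,0,0.3]]]';python3 -m pendant '[[[0,0,0,0,0,-0.008,0.3],[0,0,0,0,0,0,0.3]]]';python3 -m pendant '[[[0,0,0,0,0,-0.008,0.3],[0,0,0,0,0,0,0.3]]]'
```

```text
time: 10.2
tool_pos: [0.599, 0.3507, 0.0358]
tool_rot: [-0.001, 0.832, -0.555, 0.0]
contact_force: [-5.2, -2.5, 8.4]
gripper_width: 0.518
time: 10.45
tool_pos: [0.599, 0.3507, 0.0338]
tool_rot: [-0.001, 0.832, -0.555, 0.0]
contact_force: [-5.0, -3.7, 8.2]
gripper_width: 0.517
time: 10.7
tool_pos: [0.5987, 0.3506, 0.0307]
tool_rot: [-0.001, 0.832, -0.555, 0.0]
contact_force: [-4.8, -0.7, 5.7]
gripper_width: 0.513
```

```bash
python3 -m pendant '[[[0,0,0,0,0,-0.003,0.3],[0,0,0,0,0,0,0.3]]]';python3 -m pendant '[[[0,0,0,0,0,-0.003,0.3],[0,0,0,0,0,0,0.3]]]';python3 -m pendant '[[[0,0,0,0,0,-0.003,0.3],[0,0,0,0,0,0,0.3]]]'
```

```text
time: 10.95
tool_pos: [0.5988, 0.3506, 0.0307]
tool_rot: [-0.0, 0.832, -0.555, 0.0]
contact_force: [-6.2, -2.4, 8.2]
gripper_width: 0.515
time: 11.2
tool_pos: [0.5988, 0.3506, 0.0307]
tool_rot: [-0.0, 0.832, -0.555, 0.0]
contact_force: [-7.4, -4.2, 12.2]
gripper_width: 0.519
time: 11.45
tool_pos: [0.5988, 0.3506, 0.0307]
tool_rot: [-0.0, 0.832, -0.555, 0.0]
contact_force: [-9.7, -5.2, 16.2]
gripper_width: 0.514
```

Hard stop at exactly the predicted seat height. Relieve, release, rise and look.

```bash
python3 -m pendant '[[[0,0,0,-0.003,-0.002,0.01,0.3],[0,0,0,0,0,0,0.3],[0,0,0,0,0,0,0.6],[0,0,0,0,0,0,0.8],[0,0,0,0,0,0,0.9],[0,0,0,0,0,0.1,0.9],[0,0,0,0,0,0.12,0.9],[0,0,0,0,0,0,0.9],[0,0,0,0,0,0,0.9]]]'; python3 - <<'E'
from h import *
d=grab('wrist');cv2.imwrite('pics/w6.png',cv2.resize(d['frame'],(800,600),interpolation=cv2.INTER_CUBIC));s=manip.state();print(s['tool_pos'],s['contact_force'])
E
```

```text
time: 12.58
tool_pos: [0.5969, 0.3495, 0.083]
tool_rot: [0.001, 0.832, -0.555, -0.0]
contact_force: [-0.4, 0.1, 0.2]
gripper_width: 0.897
[0.59642819 0.34925581 0.0822176 ] [-0.21380494  0.68604569 -0.28659183]
```

View pics/w6.png

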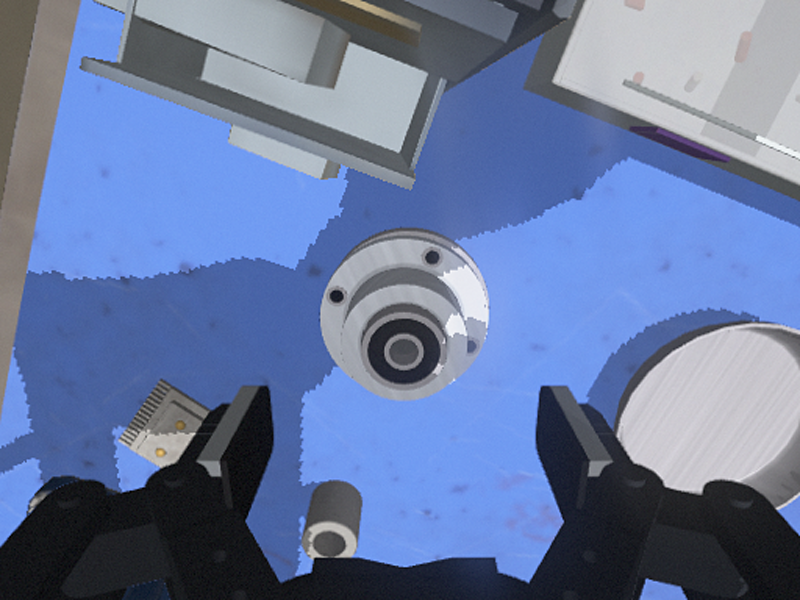

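Bearing stands proud at (403,351), housing flange level on the seat; the bush at (332,520) is undisturbed.

```bash
python3 - <<'E'
from h import *
d=load('wrist');t=np.array([.5967,.3494])
b=at(d,403*.64,351*.64,.059);j=np.array([.385,-.923]);n=np.array([.923,.385])
print(b, 'rel jaw',(b[:2]-t)@j,'across',(b[:2]-t)@n)
print('flange',at(d,404.5*.64,313*.64,.029))
print('dish',at(d,715*.64,415*.64,.022), at(d,618*.64,425*.64,.022),at(d,740*.64,323*.64,.022))
f=d['frame']
print(manip.state()['tool_rot'])
E
```

```text
[0.59908746 0.35244499 0.059     ] rel jaw -0.0018913520134193338 across 0.0033759446269703126
flange [0.60182272 0.35299371 0.029     ]
dish [0.60769503 0.20332927 0.022     ] [0.58643455 0.24202294 0.022     ] [0.64984295 0.21859756 0.022     ]
[ 1.12465659e-03  8.32036410e-01 -5.54719442e-01 -6.97977161e-04]
```

```bash
python3 -m pendant '[[[0,0,0,0.009,0.004,-0.06,0.55],[0,0,0,0,0,-0.05,0.55],[0,0,0,0,0,0,0.55],[0,0,0,0,0,0,0.55],[0,0,0,0,0,0,0.55]]]'
```

```text
time: 13.25
tool_pos: [0.6001, 0.3509, 0.0572]
tool_rot: [-0.0, 0.832, -0.555, 0.0]
contact_force: [0.3, -0.1, 0.5]
gripper_width: 0.549
```

```bash
python3 -m pendant '[[[0,0,0,-0.003,-0.001,-0.012,0.55],[0,0,0,0,0,-0.006,0.55],[0,0,0,0,0,0,0.55]]]';python3 -m pendant '[[[0,0,0,0,0,0,0.45],[0,0,0,0,0,0,0.4],[0,0,0,0,0,0,0.35],[0,0,0,0,0,0,0.2],[0,0,0,0,0,0,0.2]]]'; python3 - <<'E'
from h import *
d=grab('wrist');s=manip.state();print(s['tool_pos'],s['contact_force'])
cv2.imwrite('pics/w7.png',cv2.resize(d['frame'][200:384,128:384],(800,575),interpolation=cv2.INTER_CUBIC))
E
```

```text
time: 13.62
tool_pos: [0.5988, 0.3504, 0.0519]
tool_rot: [0.0, 0.832, -0.555, -0.0]
contact_force: [-0.9, -0.7, 0.0]
gripper_width: 0.55
time: 14.25
tool_pos: [0.5991, 0.3506, 0.0526]
tool_rot: [-0.0, 0.832, -0.555, 0.0]
contact_force: [-0.5, 0.2, 2.5]
gripper_width: 0.313
[0.5990777  0.35064444 0.0525357 ] [-0.94713755 -0.49443022  2.71444618]
```

View pics/w7.png

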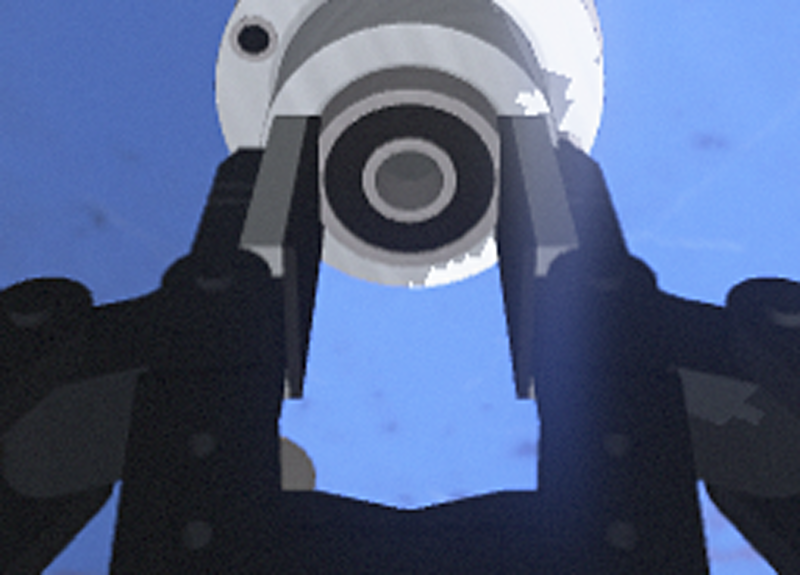

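Bearing gripped squarely between the pad tips, clear of the rim. Lift and go to the dish.

```bash
python3 -m pendant '[[[0,0,0,0,0,0.03,0.2],[0,0,0,0,0,0.1,0.2],[0,0,0,0,0,0.15,0.2],[0,0,0,0.002,-0.159,0,0.2],[0,0,0,0.002,-0.159,0,0.2],[0,0,0,0.002,-0.159,0,0.2],[0,0,0,0.002,-0.159,0,0.2],[0,0,0,0,0,0,0.2],[0,0,0,0,0,0,0.2]]]'; python3 - <<'E'
from h import *
d=grab('wrist');b=grab('side');s=manip.state();print(s['tool_pos'],s['contact_force'],s['gripper_width'])
c=np.zeros((600,800,3),'uint8');c[:300,:400]=cv2.resize(d['frame'],(400,300));
c[:300,400:]=cv2.resize(b['frame'][165:255,100:220],(400,300));
c[300:]=cv2.resize(d['frame'][192:,:],(800,300));cv2.imwrite('pics/w8.png',c)
E
```

```text
time: 15.42
tool_pos: [0.6009, 0.1918, 0.1221]
tool_rot: [-0.0, 0.832, -0.555, -0.0]
contact_force: [-0.5, 0.1, -0.4]
gripper_width: 0.304
[0.60083252 0.19243067 0.12210904] [0.00222109 0.34508731 0.09987914] 0.3065753071980359
```

View pics/w8.png

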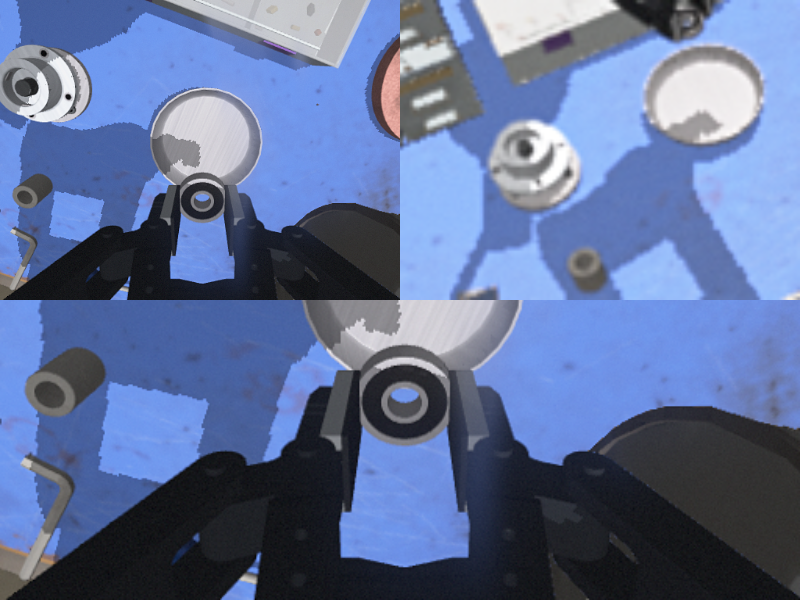

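Bearing held; housing stayed on the stand; dish rim spans (150–262, 88–188) in the top-left panel.

```bash
python3 - <<'E'
from h import *
d=load('wrist');k=1.28
for u,v in [(206,138),(150,138),(262,138),(206,88)]:print(at(d,u*k,v*k,.022))
b=load('side');print(at(b,100+(703-400)*.3,165+95*.3,.022))
print('bearing',at(d,202*k,199*k,.1285))
E
```

```text
[0.60874565 0.19260929 0.022     ]
[0.58789856 0.24268347 0.022     ]
[0.62962441 0.14252571 0.022     ]
[0.6525929 0.2111065 0.022    ]
[0.59654456 0.19173152 0.022     ]
bearing [0.60221345 0.19401258 0.1285    ]
```

```bash
python3 -m pendant '[[[0,0,0,0.015,0,-0.1,0.2],[0,0,0,0,0,-0.12,0.2],[0,0,0,0,0,-0.12,0.2],[0,0,0,0,0,-0.06,0.2],[0,0,0,0,0,-0.02,0.2],[0,0,0,0,0,0,0.2],[0,0,0,0,0,0,0.2]]]'
```

```text
time: 16.4
tool_pos: [0.6058, 0.1918, 0.0186]
tool_rot: [-0.001, 0.832, -0.555, 0.001]
contact_force: [0.4, 0.0, -0.3]
gripper_width: 0.309
```

```bash
python3 -m pendant '[[[0,0,0,0,0,-0.012,0.2],[0,0,0,0,0,0,0.2]]]';python3 -m pendant '[[[0,0,0,0,0,-0.006,0.2],[0,0,0,0,0,0,0.2]]]'
```

```text
time: 16.65
tool_pos: [0.6047, 0.1914, 0.0142]
tool_rot: [-0.0, 0.832, -0.555, 0.0]
contact_force: [0.1, -0.4, -1.3]
gripper_width: 0.311
time: 16.9
tool_pos: [0.6045, 0.1914, 0.0124]
tool_rot: [0.0, 0.832, -0.555, -0.0]
contact_force: [-0.2, 0.3, -0.1]
gripper_width: 0.31
```

```bash
python3 -m pendant '[[[0,0,0,0,0,-0.008,0.2],[0,0,0,0,0,-0.004,0.2],[0,0,0,0,0,0,0.2]]]';python3 -m pendant '[[[0,0,0,0,0,-0.004,0.2],[0,0,0,0,0,0,0.2]]]';python3 -m pendant '[[[0,0,0,0,0,-0.003,0.2],[0,0,0,0,0,0,0.2]]]'
```

```text
time: 17.27
tool_pos: [0.6045, 0.1914, 0.0093]
tool_rot: [0.0, 0.832, -0.555, -0.0]
contact_force: [-0.1, 0.3, -0.1]
gripper_width: 0.308
time: 17.52
tool_pos: [0.6046, 0.1915, 0.0085]
tool_rot: [0.0, 0.832, -0.555, -0.0]
contact_force: [-1.2, -0.1, -0.4]
gripper_width: 0.309
time: 17.77
tool_pos: [0.6046, 0.1914, 0.0077]
tool_rot: [0.0, 0.832, -0.555, -0.0]
contact_force: [0.6, -0.4, -0.4]
gripper_width: 0.313
```

```bash
python3 -m pendant '[[[0,0,0,0,0,-0.003,0.2],[0,0,0,0,0,0,0.2]]]';python3 -m pendant '[[[0,0,0,0,0,-0.002,0.2],[0,0,0,0,0,0,0.2]]]'
```

```text
time: 18.02
tool_pos: [0.6047, 0.1915, 0.0076]
tool_rot: [0.0, 0.832, -0.555, -0.0]
contact_force: [-3.1, -0.8, 4.8]
gripper_width: 0.307
time: 18.27
tool_pos: [0.6047, 0.1915, 0.0076]
tool_rot: [0.0, 0.832, -0.555, -0.0]
contact_force: [-4.6, -1.6, 7.8]
gripper_width: 0.311
```

Bearing is on the dish floor at the predicted height. Relieve slightly, open, retreat.

```bash
python3 -m pendant '[[[0,0,0,0,0,0.004,0.2],[0,0,0,0,0,0,0.36],[0,0,0,0,0,0,0.42],[0,0,0,0,0,0,0.5],[0,0,0,0,0,0,0.5],[0,0,0,0,0,0.06,0.5],[0,0,0,0,0,0.15,0.5],[0,0,0,0,0,0.2,0.5],[0,0,0,0,0,0.2,0.5],[0,0,0,-0.15,0,0.1,0.5],[0,0,0,-0.15,0,0,0.5],[0,0,0,0,0,0,0.5],[0,0,0,0,0,0,0.5]]]'; python3 - <<'E'
from h import *
d=grab('wrist');b=grab('side');s=manip.state();print(s['tool_pos'],s['contact_force'],s['gripper_width'])
c=np.zeros((600,800,3),'uint8');c[:300]=cv2.resize(d['frame'][:240],(800,375))[:300]
c[300:]=cv2.resize(b['frame'][165:285,60:380],(800,300));cv2.imwrite('pics/w9.png',c)
E
```

```text
time: 19.9
tool_pos: [0.5302, 0.1915, 0.1859]
tool_rot: [-0.001, 0.832, -0.555, 0.001]
contact_force: [-0.1, 0.3, -0.1]
gripper_width: 0.498
[0.53043653 0.1914131  0.18540478] [ 0.45389536 -0.03328161  0.70310667] 0.5013396997350036
```

View pics/w9.png

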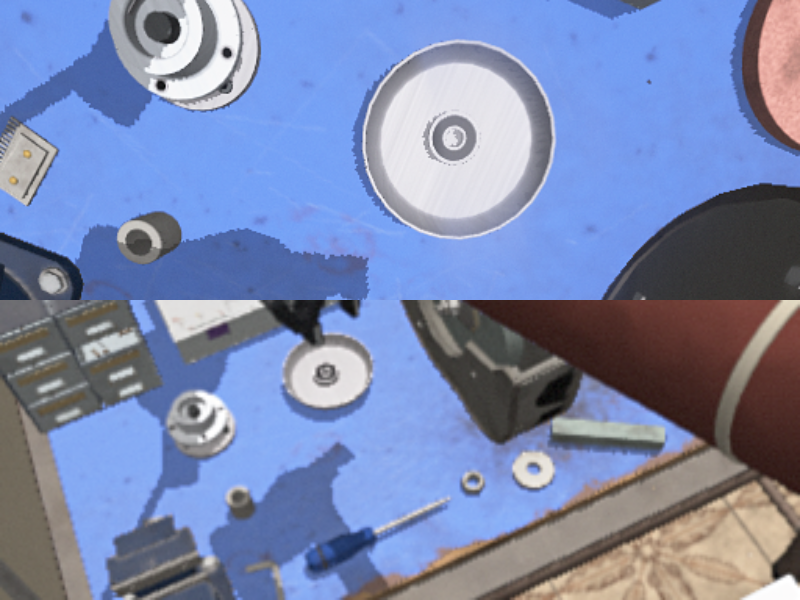

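The bearing lies flat in the centre of the dish at (453,138). The housing is level on the stand with the post in its recess, and the bystanders have not moved.

```bash
python3 -c "
from plant import manip
print(manip.job_done())"
```

```text
the job is handed in; nothing more can be done
None
```

The job is done and handed in at about 20 s of the 72 s allowed. No check failed or disagreed.

- **Fitting:** I gripped the housing by its boss and found the post with the wrist camera. The post entered the hole on the first try, so no feeling for it was needed. I pressed down with about 12 N while the bearing came up. The housing stopped hard at the predicted seat height (TCP 30.7 mm); I stopped pressing at about 16 N on the wrist sensor.
- **Bearing:** I then lifted the bearing off by its raised edge and lowered it until it touched the dish floor, at the predicted height and under about 8 N. I eased off, opened the jaws and backed away.
- **Last checks:** The last wrist and side pictures show the bearing flat in the centre of the dish and the housing level on the stand with the post in its recess. The bystanders in view look unmoved; the tub and the clipper were not in these last pictures. The arm was clear, with contact force near zero.

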